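# Clear and pop the analyser's sample hatch

### The arm

A 6-joint arm with a two-finger parallel gripper is mounted at the origin on the work surface. World frame = base frame: x ahead of the robot, y to its left, z up, the work surface at z = 0. Lengths are in m, angles in rad, forces in N, time in s.
With the tool pointing down it reaches from about 0.35 to 0.775 m from the base axis. Payload 5.5 kg.
Tool frame: the origin (TCP) lies at the very end of the fingers, on their centre line; the grasp point (between the pads) lies 19 mm behind it; y points along the fingers, z is the direction in which the jaws open and shut, and the axes are right-handed (so a half turn about y gives the same grasp; the last joint's range is limited). The gripper opens to 85 mm and grips with 20 to 120 N. Pads are 22 mm wide; open, the fingers measure 114 mm over their backs; the gripper's body (76 mm by 85 mm) begins 54 mm behind the grasp point. The pads swing forward as they close: fully open they stand 13 mm farther back than shut.
Start: joints at [-1.309, 0.313, 0.046, 1.304, 0, 1.431], TCP at [0.225, -0.529, 0.231] pointing down, gripper open.
Joint ranges: [-2.76, 2.76], [-0.86, 1.69], [-1.03, 1.26], [-2.2, 2.34], [-1.47, 1.5], [-3.14, 3.14]. Speed limits (rad/s): [2.57, 2.57, 3.14, 3.14, 3.14, 3.14].

### API

Orientations are given as a unit quaternion [w, x, y, z].
In Python, from workcell import env gives the robot as it stands.
- The arm moves only by the shell command python3 -m inch 'ROWS' [OPENING] [FORCE]. ROWS is JSON, a list that holds one entry, the list of rows, each a list of 4 numbers: the shift along the tool's x, y, z in mm, then the turn about the tool's y in degrees. In form: [[[tx, ty, tz, spin], ...]]. A call has 1 to 10 rows; each row is the pose to reach, as a shift and turn from the pose commanded when the call began, along the tool's axes at that moment; what a row does not reach only later rows make up. A row lasts 1/10 s, in which the tool goes at most 50 mm and 8.59 degrees, less where a joint would pass 70% of its speed; a pose out of reach is approached as far as the arm can. A call with a gripper value outside its range is refused whole. OPENING is the finger opening in mm, from 0 to 85.4, set as the call begins (- or left out, the last holds). The fingers move at their own pace and stop on an object; FORCE is the grip in N (left out, the last holds). Time passes only in rows, so rows that repeat a pose let the fingers close. It gives the time, the measured TCP pose, the force and the opening at its end, in the units of the state.
- env.get_state(): the state, without advancing time (a new reading comes with each control period).
- env.read_camera(name): name is "side" or "top" or "wrist"; returns the picture (384x512x3 uint8, blue, green, red); there is no depth.
- env.camera_model(name): a dict with "fx", "fy", "cx", "cy" (pixels), "R" (3x3) and "t" (3): a world point X has camera coordinates R X + t; the wrist camera has in their place "mount" (4x4, takes a point from camera to tool coordinates, whose origin is the TCP and whose axes are the tool frame's). Camera axes: x right, y down, z forward; pixel columns grow to the right and rows downward; lengths in m; the calibration is good to about 2 mm. A picture is of the moment at which its call begins: read the wrist's pose just before it. camera_model takes no time and is no camera call.
- env.hand_in(): hands the job in, once; it reports no verdict.
The state is a dict: "clock": time; "joint_pos": joint angles; "qvel": joint speeds; "tau": joint torques, N m; "tcp_pos": TCP position; "orientation": TCP orientation; "wrist_force": force on the tool from outside, world axes, zero at the start; "ft_torque": the same for the moment, N m; "finger_gap": finger opening in m.
Only numpy, scipy, OpenCV 4.12 (cv2) and the standard library are available. Lean on these libraries where they do the work, as an engineer would, in place of code of your own. Each camera call takes 0.05 s, during which the arm holds its last target.

### The job

A small lidded porcelain pot has been left on the sample hatch of the white analyser. Without picking it up, push it along with your fingers to the left, off the hatch, so that it stands wholly on the clear deck beside it; then press down the free front end of the hatch until its push-push catch lets go, and take your hand away so that the hatch springs up and stays open. Do not force the hatch, and leave the other things where they are.

Things in the scene. Friction and masses are not known exactly. Their poses are not given: they have to be found in the camera images.
- analyser: White analyser, fixed, 200 (x) by 300 mm (y), flat deck 85 mm up. Origin: centre of its underside; x to its rear (away from the robot at yaw 0), y to its left, z up. In this frame, mm: hatch opening x -62..42, y -77..47; clear deck left of it y 47..150; three fixed knobs, 26 across, 18 tall, on the right strip at y -118; rear console from x 62 on, 28 above the deck.
- park (a point): Middle of the clear deck left of the hatch, on the deck surface (analyser frame x -20, y 97, z 85 mm).
- hatch (a joint): Angle of the grey hatch, rad: plate 100 (x) by 120 (y) by 6 mm, hinged at its rear edge, top 1 mm above the deck when shut. 0 shut; negative pressed in, firm stop -0.085; 1.15 fully open (stop). Push-push catch: pressed past -0.06 and let go, it springs open in about 1 s and stays; a second press can catch it shut again. Needs about 5 N at the press spot, more nearer the hinge.
- pad (a point): Press spot: centre of a thin black disc, 30 mm across, on the hatch's top face, 25 mm from its free front edge and 75 mm from the hinge; 6 mm lower when pressed to the stop. Moves with the hatch.
- hatch_hinge (a point): Middle of the hatch's hinge line, 3 mm below its top face; the hinge runs along the analyser's y. Axes as the analyser's while the hatch is shut.
- pot_mid (a point): Centre, half-way up, of the white lidded porcelain pot that stands on the hatch: straight-sided, 50 mm across for 26 mm of its height, 36 mm tall with a small 16 mm lid knob, one solid piece, about 0.16 kg; its underside is 18 mm below this point. z is its upright axis.
- jar: Bystander: small amber jar, 28 mm across, 45 mm tall, standing at the rear left of the analyser's deck. Origin: centre of its underside.
- tin: Bystander: flat steel case, 24 x 90 x 12 mm, lying on the analyser's rear console. Origin: centre of its underside.
- reagent: Bystander: white plastic bottle, 64 mm across, 150 mm tall, on the table. Origin: centre of its underside.
- beaker: Bystander: clear beaker, 66 mm across, 90 mm tall, on the table. Origin: centre of its underside.
- flask: Bystander: conical glass flask, 80 mm across, 118 mm tall, on the table. Origin: centre of its underside.
- mortar: Bystander: white porcelain mortar bowl, 90 mm across, 50 mm tall, on the table. Origin: centre of its underside.
Not all that is in view belongs to the job. What is shaped like the part that bears pot_mid but black, green or turquoise is not meant.

How it is judged:
By the outcome, as a careful person would: the job done as asked, in the order asked, and still so for the second after the job is handed in, with the robot touching nothing.
It also fails if it takes over 42 s, if anything falls off the work surface, if the arm or the gripper's body presses on something with over 40 N, if the wrist force passes 120 N, or if a joint passes its speed limit or range.

## Working session

There is one attempt and no reset: what is moved stays moved. The work goes in short steps, Python scripts to look and compute and a shell command to move; the robot and the scene stay as the last step left them, time stands still between calls to the robot, and variables do not carry over. Pictures are saved under pics/ and viewed, and the job is handed in when it is done.

```bash
ls; mkdir -p pics; python3 - <<'E'
from workcell import env
import cv2
s=env.get_state(); print(s)
for n in("top","side","wrist"):
    cv2.imwrite(f"pics/{n}0.png",env.read_camera(n)); print(n,env.camera_model(n))
E
```

```text
pics
{'clock': 0.0, 'joint_pos': array([-1.30862644e+00,  3.14015940e-01,  4.50032847e-02,  1.30358863e+00,
       -1.82003620e-05,  1.43119652e+00]), 'qvel': array([ 0.00040901,  0.00028829, -0.00055281,  0.00136255, -0.00107606,
       -0.00056408]), 'tau': array([-3.13799792e-04, -4.80629182e+01,  2.98532313e+01,  1.96522521e-02,
       -8.69033511e-05,  1.16275220e-05]), 'tcp_pos': array([ 0.22470907, -0.52873614,  0.23040996]), 'orientation': array([ 0.14104802, -0.14113904,  0.69352342, -0.69225031]), 'wrist_force': array([ 0.46707667, -0.10691249, -0.5776666 ]), 'ft_torque': array([ 0.01675154, -0.02614802, -0.0237362 ]), 'finger_gap': 0.0850545033361695}
top {'fx': 486.4337513918107, 'fy': 486.4337513918107, 'cx': 262.40616241789513, 'cy': 191.31659534241226, 'R': array([[-1.71360769e-02, -9.99852717e-01,  9.47749835e-04],
       [-9.97667424e-01,  1.70359666e-02, -6.61020950e-02],
       [ 6.60762135e-02, -2.07826972e-03, -9.97812415e-01]]), 't': array([0.01308076, 0.52862426, 1.62194193])}
side {'fx': 449.50699666507296, 'fy': 449.50699666507296, 'cx': 259.82938375964847, 'cy': 184.8992415003406, 'R': array([[-0.81029904, -0.58573294, -0.01823181],
       [-0.40760059,  0.58567919, -0.70060091],
       [ 0.42104302, -0.56026495, -0.71332038]]), 't': array([0.41866946, 0.29959782, 0.99467552])}
wrist {'fx': 292.49956456604383, 'fy': 292.49956456604383, 'cx': 251.1597328522265, 'cy': 191.7805250214461, 'mount': array([[ 3.67067148e-04,  9.65856158e-01,  2.59078652e-01,
        -6.69028610e-02],
       [ 1.42543304e-03, -2.59078912e-01,  9.65855106e-01,
        -1.42041667e-01],
       [ 9.99998917e-01,  1.47655910e-05, -1.47186263e-03,
        -2.32137413e-04],
       [ 0.00000000e+00,  0.00000000e+00,  0.00000000e+00,
         1.00000000e+00]])}
```

View pics/top0.png

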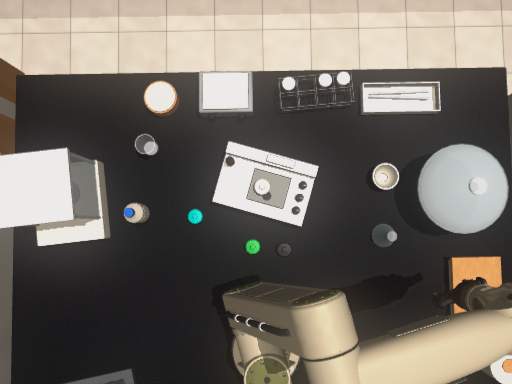

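View pics/side0.png

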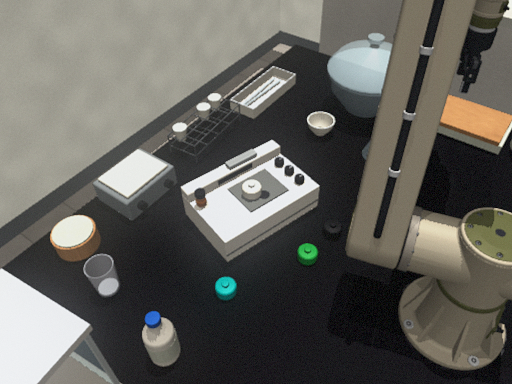

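View pics/wrist0.png

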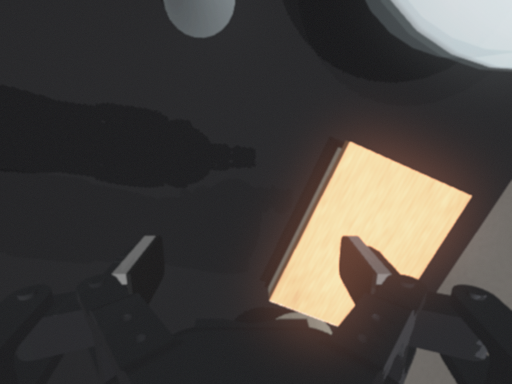

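The pot candidates in the top view are:
- white on the hatch (262,187)
- turquoise (195,216)
- green (253,247)
- black (284,250)
- white cups in the rack (289,84), (325,80), (343,78)

I choose the white one on the hatch and check it in a close crop.

```bash
python3 - <<'E'
import cv2,numpy as np
a=cv2.imread("pics/top0.png")[130:240,200:330]; b=cv2.imread("pics/side0.png")[140:255,175:330]
a=cv2.resize(a,(600,508),interpolation=cv2.INTER_CUBIC);b=cv2.resize(b,(775,575),interpolation=cv2.INTER_CUBIC)
cv2.imwrite("pics/topc.png",a);cv2.imwrite("pics/sidec.png",b)
E
```

```text
(no output)
```

View pics/topc.png

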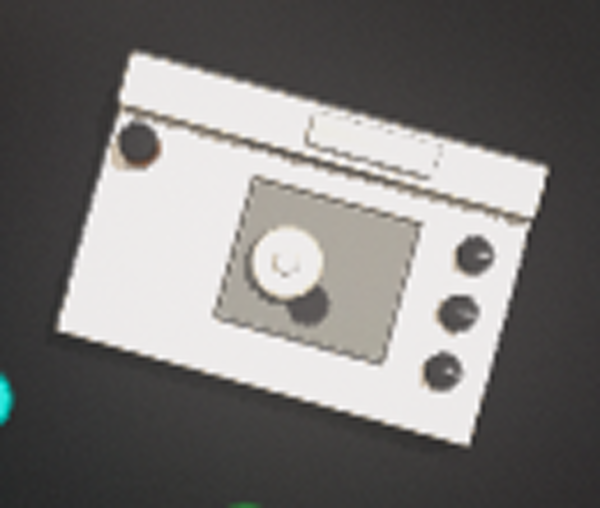

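View pics/sidec.png

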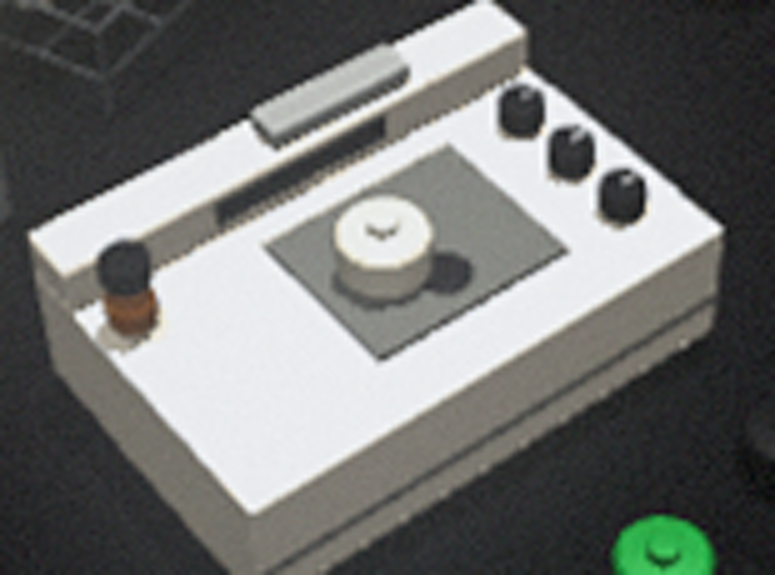

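The white lidded pot stands on the grey hatch. The black pad shows just in front of it and to its right at crop (307,305), the jar is at (138,145), and the three knobs are on the right. Next I measure their positions.

```bash
cat > h.py <<'E'
import numpy as np,cv2
from workcell import env
def ray(n,u,v,z):
    m=env.camera_model(n);R=m['R'];C=-R.T@m['t']
    d=R.T@np.array([(u-m['cx'])/m['fx'],(v-m['cy'])/m['fy'],1]);return C+d*(z-C[2])/d[2]
def proj(n,X):
    m=env.camera_model(n);c=m['R']@X+m['t'];return m['fx']*c[0]/c[2]+m['cx'],m['fy']*c[1]/c[2]+m['cy']
E
python3 - <<'E'
from h import *
im=cv2.imread("pics/top0.png").astype(int)
x0,y0,x1,y1=200,130,330,240
g=im.mean(2)
roi=np.zeros(g.shape,bool);roi[y0:y1,x0:x1]=1
# pot+deck bright
br=((g>195)&roi).astype(np.uint8)
n,l,st,ce=cv2.connectedComponentsWithStats(br)
for i in range(1,n):
    if st[i,4]>30: print(st[i],ce[i])
hm=((g>130)&(g<190)&roi).astype(np.uint8)
hm=cv2.morphologyEx(hm,cv2.MORPH_OPEN,np.ones((3,3)))
n2,l2,s2,c2=cv2.connectedComponentsWithStats(hm)
i=1+np.argmax(s2[1:,4]);pts=np.argwhere(l2==i)[:,::-1].astype(np.float32)
r=cv2.minAreaRect(cv2.convexHull(pts));print("hatch",r)
b=cv2.boxPoints(r)
W=np.array([ray("top",*p,.086) for p in b]);print(W, [np.linalg.norm(W[k]-W[k-1]) for k in range(4)],W.mean(0))
# deck overall
j=1+np.argmax(st[1:,4]);p=np.argwhere(l==j)[:,::-1].astype(np.float32)
h=cv2.convexHull(p);ap=cv2.approxPolyDP(h,4,True)[:,0];print("deck",ap.tolist())
for q in ap: print(q,ray("top",*q,.085))
# via crop-read corners
for q in [(57,330),(470,445)]:
    print("front",ray("top",q[0]/4.615+200,q[1]/4.615+130,.085))
print("pad", ray("top",307/4.615+200-.4,305/4.615+130-.4,.086))
print("potlid",ray("top",287/4.615+200-.4,263/4.615+130-.4,.086+.026))
print("knob",ray("top",285/4.615+200-.4,264/4.615+130-.4,.086+.036))
E
```

```text
[226 142  92  35 997] [271.49348044 158.70310933]
[ 213  156  102   70 2942] [259.50135962 191.21651937]
[255 179  15  15 180] [261.87222222 186.15555556]
hatch ((268.61199951171875, 188.67137145996094), (37.67115020751953, 31.54669952392578), 15.64224624633789)
[[ 0.50099436  0.05679473  0.086     ]
 [ 0.59902967  0.02777571  0.086     ]
 [ 0.56400249 -0.08902437  0.086     ]
 [ 0.46624071 -0.05955934  0.086     ]] [np.float64(0.12143345729180301), np.float64(0.10224003132722734), np.float64(0.12193917608385235), np.float64(0.10210560032937988)] [ 0.53256681 -0.01600332  0.086     ]
deck [[314.0, 178.0], [301.0, 225.0], [213.0, 201.0], [223.0, 162.0], [232.0, 156.0]]
[314. 178.] [ 0.56464717 -0.16356819  0.085     ]
[301. 225.] [ 0.41360977 -0.11808786  0.085     ]
[213. 201.] [0.4957128  0.16410631 0.085     ]
[223. 162.] [0.62177669 0.13035527 0.085     ]
[232. 156.] [0.64087912 0.10091123 0.085     ]
front [0.49411481 0.16621668 0.085     ]
front [ 0.40899346 -0.12069271  0.085     ]
pad [ 0.50988962 -0.00756893  0.086     ]
potlid [0.53760136 0.00593804 0.112     ]
knob [0.5361787  0.00732742 0.122     ]
```

Sizes agree with those given: the hatch opening measures 121.5 × 102 mm and yaw is about -16.5° from both edges. Next I work out the moves.

```bash
cat >> h.py <<'E'
from scipy.spatial.transform import Rotation as Ro
yaw=np.radians(-16.5);ex=np.array([np.cos(yaw),np.sin(yaw),0]);ey=np.array([-np.sin(yaw),np.cos(yaw),0])
O=np.array([.5464,-.0045,0])
def A2W(x,y,z): return O+ex*x/1e3+ey*y/1e3+np.array([0,0,z/1e3])
def W2A(p): d=np.asarray(p)-O;return np.array([d@ex,d@ey,d[2]])*1e3
def tool():
    s=env.get_state();q=s['orientation'];return s,Ro.from_quat([q[1],q[2],q[3],q[0]]).as_matrix()
def shift(T):
    s,R=tool();return R.T@(T-s['tcp_pos'])*1e3
E
python3 - <<'E'
from h import *
s,R=tool();print(R.round(3))
zt=R[:,2]; 
for t in(ex,-ex): # spin about tool y bringing z to t
    zl=R.T@t; print("spin",np.degrees(np.arctan2(zl[0],zl[2])))
print(shift(A2W(-12,-50,200)),shift(A2W(-12,-50,92)))
print("park top px",proj("top",A2W(-20,97,85)),"jar",W2A(ray("top",139/4.615+199.6,143/4.615+129.6,.130)))
print("pot",W2A([.537,.0065,.1]))
# side check of pot
print("side proj pot lidknob",proj("side",A2W(-12,8,122)),proj("side",A2W(-12,8,86)))
E
```

```text
[[-0.92  -0.     0.391]
 [-0.391  0.001 -0.92 ]
 [-0.    -1.    -0.001]]
spin -50.478690714511536
spin 129.52130928548846
[-460.01064517   31.14902214 -325.83932437] [-459.9912072   139.148924   -325.69503551]
park top px (np.float64(234.42513234578422), np.float64(182.39253095470826)) jar [ 39.41592888 126.50957773 130.        ]
pot [-12.1370743    7.87727284 100.        ]
side proj pot lidknob (np.float64(250.81106788008617), np.float64(184.51272741359062)) (np.float64(251.26669287285114), np.float64(194.33024440319528))
```

```bash
python3 -m inch '[[[-35,0,-24,-7],[-70,0,-49,-14],[-105,0,-73,-21],[-140,0,-98,-28],[-175,0,-122,-35],[-210,0,-147,-42],[-245,0,-171,-50.5],[-280,0,-196,-50.5],[-315,0,-220,-50.5],[-345,0,-244,-50.5]]]' 30 20; python3 - <<'E'
from h import *
s,R=tool();print(R.round(3),W2A(s['tcp_pos']));zl=R.T@ex; print("spin",np.degrees(np.arctan2(zl[0],zl[2])))
print(shift(A2W(-12,-50,150)))
E
```

```text
clock: 1.15
tcp_pos: [0.4477, -0.168, 0.2312]
orientation: [-0.423, 0.423, -0.566, 0.566]
wrist_force: [0.9, -0.4, 1.1]
finger_gap: 0.03
[[-0.283  0.     0.959]
 [-0.959 -0.    -0.283]
 [-0.    -1.     0.   ]] [ -48.16801038 -184.76890998  231.1751581 ]
spin 0.04853936921348891
[-134.73800065   81.18055125   36.27092007]
```

```bash
python3 -m inch '[[[-30,0,9,0],[-60,10,18,0],[-90,30,27,0],[-115,50,33,0],[-130,70,36,0],[-135,81,36,0],[-135,81,36,0],[-135,81,36,0]]]' ; python3 - <<'E'
from h import *
s,R=tool();print(W2A(s['tcp_pos']))
cv2.imwrite("pics/w1.png",env.read_camera("wrist"))
M=env.camera_model("wrist");mt=M['mount']
def wp(X):
    p=R.T@(X-s['tcp_pos']);c=mt[:3,:3].T@(p-mt[:3,3]);return M['fx']*c[0]/c[2]+M['cx'],M['fy']*c[1]/c[2]+M['cy']
for n,X in(("potknob",A2W(-12,8,122)),("pot L",A2W(-37,8,112)),("pot R",A2W(13,8,112)),("pad",A2W(-35,-15,86)),("hFL",A2W(-62,47,86)),("hBL",A2W(42,47,86))):print(n,wp(X))
E
```

```text
clock: 1.95
tcp_pos: [0.5196, -0.0511, 0.1506]
orientation: [-0.423, 0.423, -0.567, 0.567]
wrist_force: [-0.2, -0.2, -1.0]
finger_gap: 0.0298
[-12.47485927 -52.25394597 150.6460832 ]
potknob (np.float64(250.57145562075112), np.float64(125.10639481490882))
pot L (np.float64(209.11097975485046), np.float64(124.48669190693775))
pot R (np.float64(292.1274793950409), np.float64(124.4527086749488))
pad (np.float64(218.27382752063778), np.float64(156.44152853971735))
hFL (np.float64(174.18449228198008), np.float64(61.888647916443205))
hBL (np.float64(333.2852276155613), np.float64(61.79784347886155))
```

View pics/w1.png

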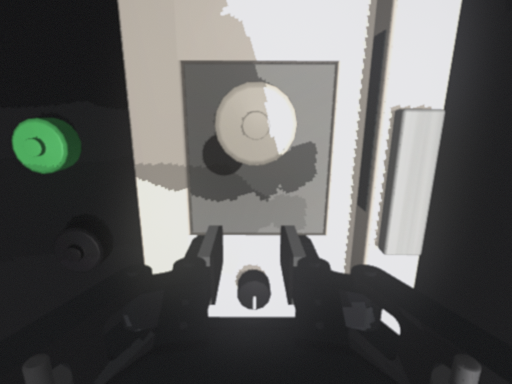

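The wrist view shows the pot at (256,124), 5 px right of the finger centre line, so I shift +3 mm in tool z. The jaws line up with the hatch. Now I descend behind the pot.

```bash
python3 -m inch '[[[0,15,1,0],[0,30,2,0],[0,42,3,0],[0,50,3,0],[0,55,3,0],[0,56,3,0],[0,56,3,0]]]' ; python3 - <<'E'
from h import *
s,R=tool();print(W2A(s['tcp_pos']))
a=env.read_camera("side");cv2.imwrite("pics/s2.png",cv2.resize(a[120:260,150:350],(800,560),interpolation=cv2.INTER_CUBIC))
E
```

```text
clock: 2.7
tcp_pos: [0.5228, -0.0515, 0.0945]
orientation: [-0.423, 0.423, -0.566, 0.567]
wrist_force: [-0.1, 0.5, 1.0]
finger_gap: 0.0302
[ -9.2915534  -51.7342764   94.51211304]
```

View pics/s2.png

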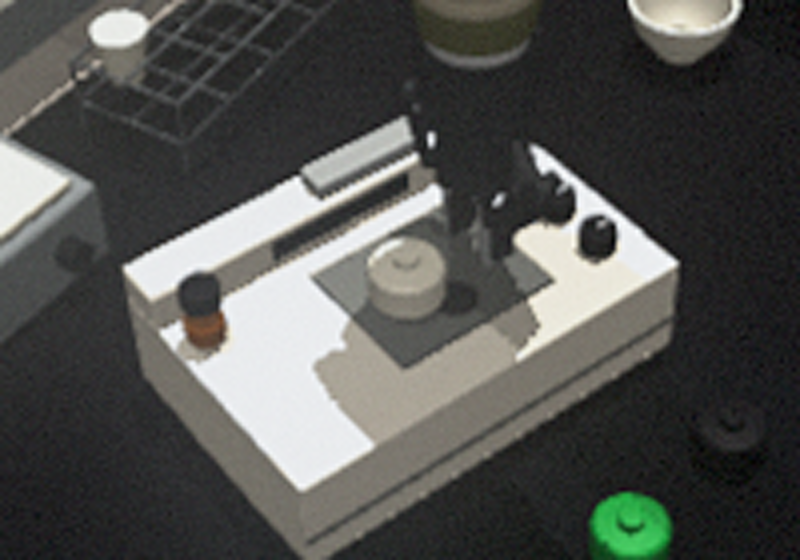

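The fingers are behind the pot and clear of the hatch. Now I push slowly.

```bash
python3 -m inch '[[[-6,0,0,0],[-12,0,0,0],[-18,0,0,0],[-24,0,0,0],[-30,0,0,0],[-36,0,0,0],[-42,0,0,0],[-48,0,0,0],[-54,0,0,0],[-60,0,0,0]]]' ; python3 - <<'E'
from h import *
s,R=tool();print(W2A(s['tcp_pos']))
cv2.imwrite("pics/w3.png",env.read_camera("wrist"))
a=env.read_camera("side");cv2.imwrite("pics/s3.png",cv2.resize(a[120:260,150:350],(800,560),interpolation=cv2.INTER_CUBIC))
E
```

```text
clock: 3.75
tcp_pos: [0.5398, 0.0066, 0.0943]
orientation: [-0.423, 0.423, -0.566, 0.567]
wrist_force: [0.3, -2.0, 0.1]
finger_gap: 0.03
[-9.43626334  8.75096612 94.30045669]
```

View pics/s3.png

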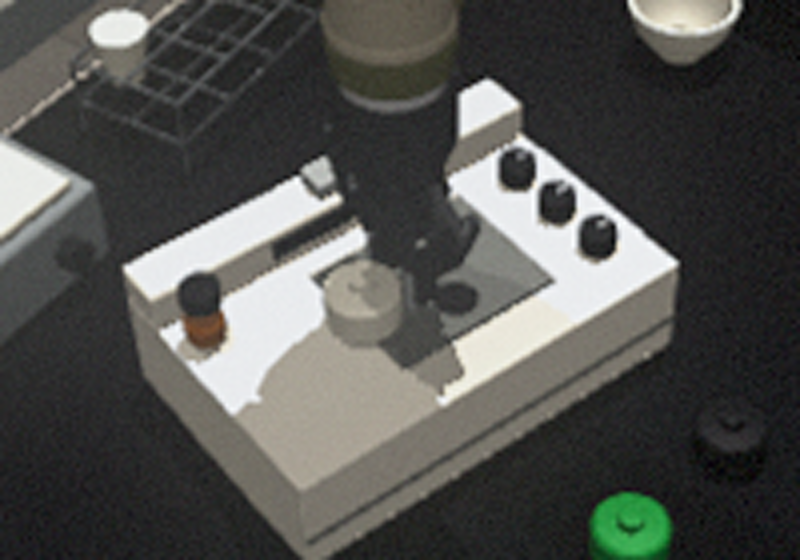

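View pics/w3.png

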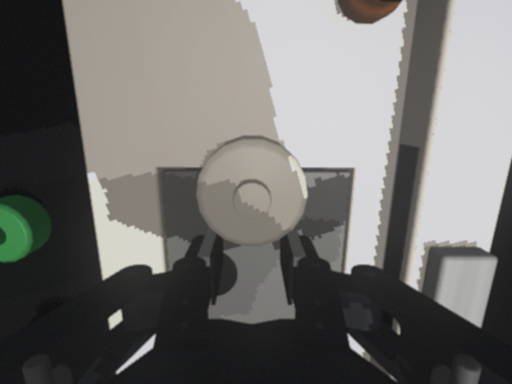

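The pot is seated centrally between the fingers and upright. I push it another 52 mm and then back off.

```bash
python3 -m inch '[[[-6,0,0,0],[-12,0,0,0],[-18,0,-1,0],[-24,0,-1,0],[-30,0,-2,0],[-36,0,-2,0],[-42,0,-3,0],[-47,0,-3,0],[-51,0,-3,0],[-53,0,-3,0]]]' ; python3 - <<'E'
from h import *
s,R=tool();print(W2A(s['tcp_pos']))
cv2.imwrite("pics/w4.png",env.read_camera("wrist"))
E
```

```text
clock: 4.85
tcp_pos: [0.5519, 0.0583, 0.0942]
orientation: [-0.423, 0.423, -0.566, 0.566]
wrist_force: [-0.7, -0.7, -0.9]
finger_gap: 0.03
[-12.52679267  61.73915823  94.24478533]
```

View pics/w4.png

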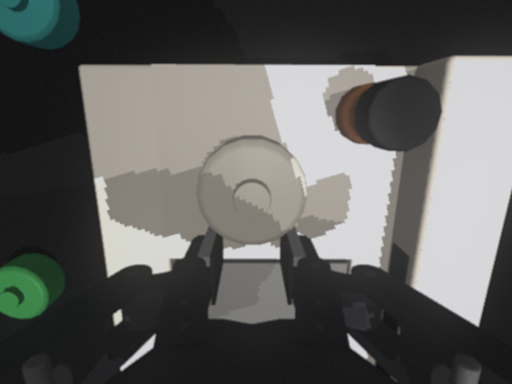

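```bash
python3 -m inch '[[[5,0,0,0],[13,0,0,0],[25,0,0,0],[40,-5,0,0],[55,-15,-5,0],[68,-28,-12,0],[75,-40,-18,0],[77,-46,-20,0],[77,-46,-20,0],[77,-46,-20,0]]]' 0 20; python3 - <<'E'
from h import *
s,R=tool();print(W2A(s['tcp_pos']),s['finger_gap'])
cv2.imwrite("pics/w5.png",env.read_camera("wrist"))
a=env.read_camera("side");cv2.imwrite("pics/s5.png",cv2.resize(a[120:260,150:350],(800,560),interpolation=cv2.INTER_CUBIC))
a=env.read_camera("top");cv2.imwrite("pics/t5.png",cv2.resize(a[130:240,200:330],(650,550),interpolation=cv2.INTER_CUBIC))
E
```

```text
clock: 5.9
tcp_pos: [0.5111, -0.0101, 0.1406]
orientation: [-0.424, 0.423, -0.566, 0.567]
wrist_force: [0.9, 0.6, 0.2]
finger_gap: 0.0001
[-32.23421868 -15.41018114 140.62600717] 9.242934643268094e-05
```

View pics/s5.png

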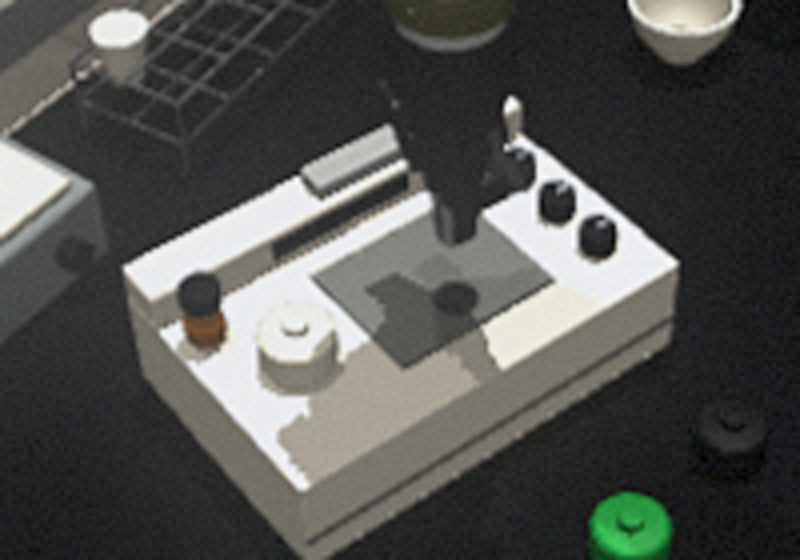

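View pics/w5.png

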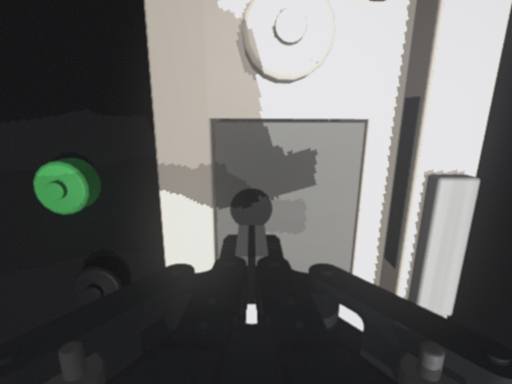

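View pics/t5.png

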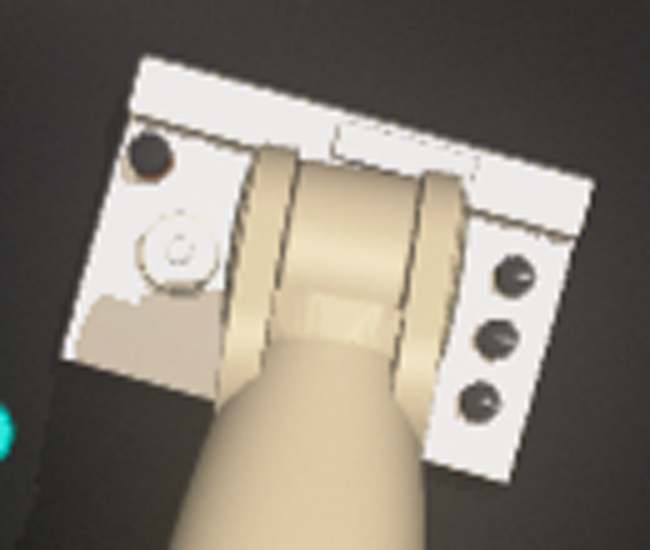

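The pot stands upright on the clear deck, with its knob at top crop (179,250). The pad is at wrist (251,208) and top left of the closed fingers is clear. I check both numerically.

```bash
python3 - <<'E'
from h import *
print("pot",W2A(ray("top",179/5+199.6,250/5+129.6,.121)), W2A(ray("side",297/4+149.5,327/4+119.5,.121)))
s,R=tool();M=env.camera_model("wrist");mt=M['mount']
def wr(u,v,z):
    d=R@mt[:3,:3]@np.array([(u-M['cx'])/M['fx'],(v-M['cy'])/M['fy'],1]);c=s['tcp_pos']+R@mt[:3,3]
    return c+d*(z-c[2])/d[2]
for u,v in((251,208),(231,208),(272,208)): p=wr(u,v,.087);print("pad w",W2A(p),shift(p))
p=ray("side",455/4+149.5,298/4+119.5,.087);print("pad side",W2A(p),shift(p))
print("hatch edges",W2A(wr(211,120,.086)),W2A(wr(367,120,.086)))
E
```

```text
pot [-13.03825002  93.64814082 121.        ] [-15.75985143  93.10836735 121.        ]
pad w [-32.06901755 -12.51556596  87.        ] [-2.78455171 52.74503745  0.66367929]
pad w [-46.06395233 -12.53242165  87.        ] [ -2.78321422  52.75619698 -13.33126113]
pad w [-17.37738574 -12.49787115  87.        ] [-2.78595579 52.73332238 15.35531702]
pad side [-31.06693413 -16.22350216  87.        ] [ 0.92449335 52.74453776  1.66165049]
hatch edges [-58.11960179  47.25356693  86.        ] [43.27477048 47.33180948 86.        ]
```

```bash
python3 -m inch '[[[0,15,0,0],[-1,30,0,0],[-1,40,0,0],[-1,46,0,0],[-1,49,0,0],[-1,50,0,0],[-1,50,0,0],[-1,50,0,0]]]'; python3 -m inch '[[[0,1,0,0],[0,2,0,0],[0,2,0,0],[0,2,0,0]]]';python3 -m inch '[[[0,0.5,0,0],[0,1,0,0],[0,1,0,0],[0,1,0,0]]]';python3 -m inch '[[[0,0.5,0,0],[0,1,0,0],[0,1,0,0],[0,1,0,0]]]'
```

```text
clock: 6.85
tcp_pos: [0.5115, -0.0095, 0.0908]
orientation: [-0.423, 0.423, -0.566, 0.567]
wrist_force: [0.2, -0.6, 0.5]
finger_gap: 0.0004
clock: 7.25
tcp_pos: [0.5111, -0.0094, 0.0883]
orientation: [-0.423, 0.423, -0.566, 0.567]
wrist_force: [-0.2, -0.4, -0.3]
finger_gap: 0.0003
clock: 7.65
tcp_pos: [0.5111, -0.0093, 0.0872]
orientation: [-0.423, 0.423, -0.566, 0.566]
wrist_force: [-0.8, 0.1, -0.4]
finger_gap: 0.0002
clock: 8.05
tcp_pos: [0.5111, -0.0094, 0.0863]
orientation: [-0.423, 0.423, -0.566, 0.567]
wrist_force: [0.4, 0.4, 0.1]
finger_gap: -0.0002
```

```bash
python3 -m inch '[[[0,0.5,0,0],[0,1,0,0],[0,1,0,0]]]';python3 -m inch '[[[0,0.5,0,0],[0,1,0,0],[0,1,0,0]]]';python3 -m inch '[[[0,0.5,0,0],[0,1,0,0],[0,1,0,0]]]'
```

```text
clock: 8.35
tcp_pos: [0.5111, -0.0094, 0.0856]
orientation: [-0.423, 0.423, -0.566, 0.567]
wrist_force: [-0.9, 0.6, 4.9]
finger_gap: -0.0003
clock: 8.65
tcp_pos: [0.5111, -0.0093, 0.0843]
orientation: [-0.423, 0.423, -0.566, 0.567]
wrist_force: [-0.7, -0.0, 4.3]
finger_gap: 0.0001
clock: 8.95
tcp_pos: [0.5111, -0.0094, 0.0833]
orientation: [-0.423, 0.423, -0.566, 0.567]
wrist_force: [-1.4, 1.0, 6.1]
finger_gap: 0.0001
```

Contact came at about z = 0.086. The catch needs about 4.5 mm of travel and the stop is at 6 mm.

```bash
python3 -m inch '[[[0,0.5,0,0],[0,1,0,0],[0,1,0,0]]]';python3 -m inch '[[[0,0.5,0,0],[0,1,0,0],[0,1,0,0]]]';python3 -m inch '[[[0,0.3,0,0],[0,0.5,0,0],[0,0.5,0,0]]]'
```

```text
clock: 9.25
tcp_pos: [0.5112, -0.0094, 0.0824]
orientation: [-0.423, 0.423, -0.566, 0.567]
wrist_force: [-2.0, -0.3, 4.5]
finger_gap: 0.0003
clock: 9.55
tcp_pos: [0.5112, -0.0094, 0.0813]
orientation: [-0.423, 0.423, -0.566, 0.567]
wrist_force: [-1.5, -0.0, 5.4]
finger_gap: 0.0
clock: 9.85
tcp_pos: [0.5112, -0.0094, 0.0808]
orientation: [-0.423, 0.423, -0.566, 0.567]
wrist_force: [-2.0, 0.2, 5.4]
finger_gap: -0.0001
```

```bash
python3 -m inch '[[[0,0.2,0,0],[0,0.3,0,0],[0,0.3,0,0]]]'; python3 -m inch '[[[0,-30,0,0],[0,-75,-5,0],[0,-115,-25,0],[0,-140,-55,0],[0,-150,-85,0],[0,-150,-110,0],[0,-150,-115,0],[0,-150,-115,0],[0,-150,-115,0],[0,-150,-115,0]]]'; python3 - <<'E'
from h import *
s,R=tool();print(W2A(s['tcp_pos']))
a=env.read_camera("side");cv2.imwrite("pics/s6.png",cv2.resize(a[100:260,150:350],(750,600),interpolation=cv2.INTER_CUBIC))
E
```

```text
clock: 10.15
tcp_pos: [0.5112, -0.0094, 0.0806]
orientation: [-0.423, 0.423, -0.566, 0.567]
wrist_force: [-1.9, 1.2, 6.1]
finger_gap: -0.0001
clock: 11.15
tcp_pos: [0.4018, 0.0229, 0.23]
orientation: [0.423, -0.423, 0.567, -0.567]
wrist_force: [-0.1, -0.2, 0.4]
finger_gap: 0.0001
[-146.45110492  -14.77671762  230.045373  ]
```

View pics/s6.png

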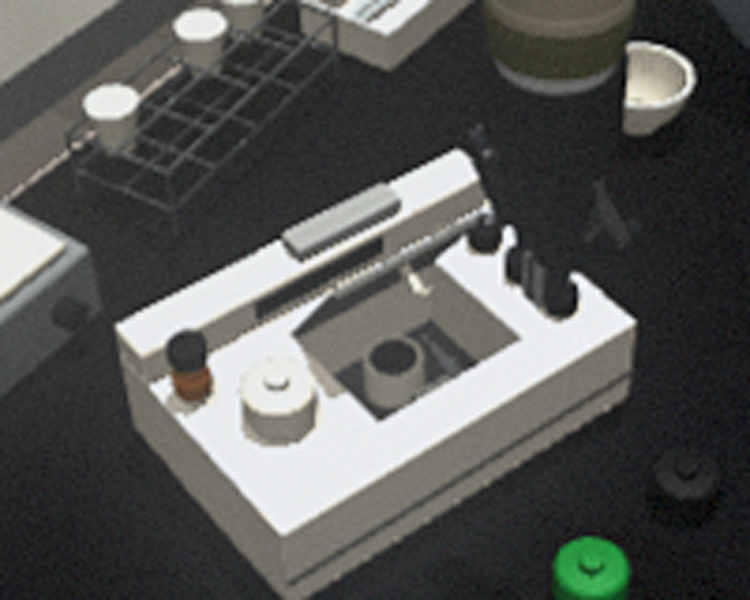

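The hatch has sprung open, its edge running from (300,330) to (490,215), and the pot is undisturbed at (280,400). I wait a little, check once more and hand in.

```bash
python3 -m inch '[[[0,0,-5,0],[0,0,-5,0],[0,0,-5,0],[0,0,-5,0],[0,0,-5,0],[0,0,-5,0],[0,0,-5,0],[0,0,-5,0],[0,0,-5,0],[0,0,-5,0]]]'; python3 - <<'E'
from h import *
a=env.read_camera("side");cv2.imwrite("pics/s7.png",cv2.resize(a[100:260,150:350],(750,600),interpolation=cv2.INTER_CUBIC))
E
```

```text
clock: 12.2
tcp_pos: [0.396, 0.0247, 0.2305]
orientation: [-0.423, 0.423, -0.566, 0.567]
wrist_force: [-0.1, 0.6, 0.3]
finger_gap: 0.0001
```

View pics/s7.png

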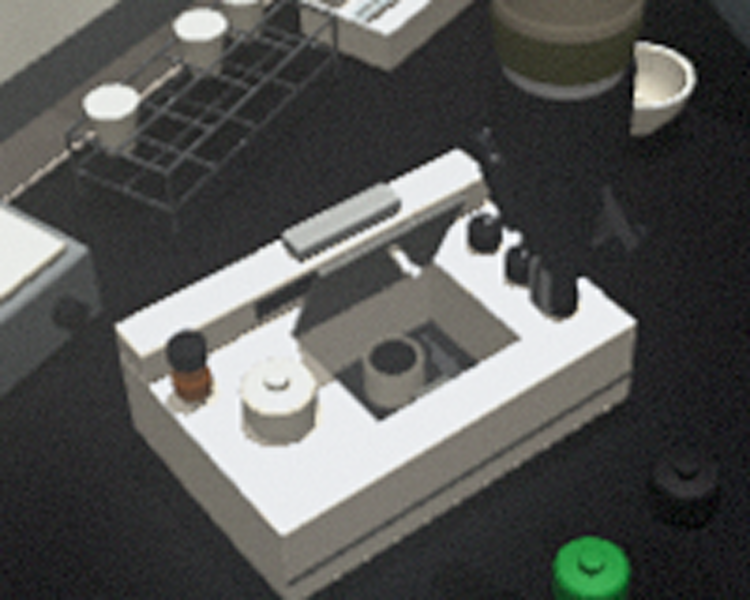

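The hatch is now further open, its top edge between about (320,270) and (480,200). The pot and jar have not moved, and the hand is clear.

```bash
python3 -c "
from workcell import env
print(env.hand_in())"
```

```text
the job is handed in; nothing more can be done
None
```

The pot now stands wholly on the clear deck, the hatch is open, and I handed the job in at about 12 s.

- **Pot:** I pushed it left off the hatch with two part-open fingers, without gripping it. The top and side cameras put its centre at about x -14, y 93 mm in the analyser frame. That puts its near edge about 21 mm clear of the hatch opening. It was still upright in the last picture.
- **Hatch:** I pressed the black pad with the fingers closed, about 5.5 mm down with a vertical force of about 6 N, short of the firm stop, and lifted straight away. The last picture, about two seconds later, shows the hatch open and still open.
- **Other things:** The jar, the case on the console and the knobs look unmoved in the last side picture. I did not re-check the bystanders on the table that are out of that crop, but the arm stayed well above them.
- **Disagreement:** The wrist camera placed things about 3 mm further back (in x) than the top camera. For the push I lined up on the wrist view; for the press I came down about 2–3 mm back of the top-camera position. I had no direct reading of the hatch angle, so "open" rests on the pictures alone.

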